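# Undo the label-roll stand's quick-release cap, whichever way its thread runs

### The job

The label roll on the parcel counter is due to be changed: undo the winged cap on top of its stand and take it off. Nobody knows whether this cap has a right-hand or a left-hand thread, so try it one way and, if it stops after a few degrees, turn it the other way (about 60 degrees) until it comes free, then lift it straight up. Finish while still holding the cap in the gripper, upright and still above the spindle, at least 6 cm higher than where it sat; leave the roll on its stand and everything else on the counter where it is.

Things in the scene. Friction and masses are not known exactly. Their poses are not given: they have to be found in the camera images.
- cap: Grey plastic quick-release cap, 60 mm high, about 0.1 kg: round skirt 68 mm across and 32 mm high, with an upright flat wing on top to grip. Origin at the centre of its underside, 76 mm above the counter when seated; z up, x along the wing. At the start its x agrees with the stand's x within 0.1 rad. About 1 mm of play on the spindle; locked, it lifts only about 1.5 mm.
- cap_wing (a point): Centre of the cap's wing, 46 mm above the cap's origin, axes as the cap's. The wing is 50 mm long (x), 12 mm thick (y) and 28 mm high, from 108 to 136 mm above the counter when seated.
- stand: Label-roll stand, fixed to the counter: dark round foot 130 mm across and 12 mm thick, upright spindle under the roll and cap. Origin on the spindle's axis at the counter's surface, z up; the cap is locked while its x lies along the stand's x.
- thread (a point): Top of the spindle, 102 mm above the counter, axes as the stand's. Hidden quick thread, left- or right-hand at random. Tightened, the cap stops hard within 15 degrees. Loosened (anticlockwise from above if right-hand, else clockwise) it turns easily at the same height, is free 52 to 68 degrees from the stand's x, end stop near 70; it must then rise 26 mm to clear the spindle.
- roll: White paper label roll, 110 mm across, 54 mm bore, 60 mm high, standing loosely around the spindle on the foot, below the cap. Origin at the centre of its underside (12 mm above the counter). Leave it there.
- tape_stand: A second stand of the same kind, fixed, with a brown kraft-tape roll 116 mm across and a round knob on top (98 mm high): not to be touched.
- cutter: Closed black safety cutter lying flat between the two stands, 140 x 26 x 16 mm, long along its x. Origin at the centre of its underside. A bystander.
- spare_tape: Roll of clear tape lying flat, 100 mm across, 45 mm high. Origin at the centre of its underside. A bystander.
- parcel: Small cardboard parcel, 120 x 170 x 70 mm. Origin at the centre of its underside. A bystander.
- scanner: Hand-held scanner lying down, about 175 x 55 x 35 mm. Origin at its underside near the middle. A bystander.
- notepad: White notepad lying flat near the robot, 80 x 70 x 12 mm. Origin at the centre of its underside. A bystander.
There are look-alikes about, which are no part of the job. Leave any brown or pink look-alike of the cap alone.

How it is judged:
By the outcome, as a careful person would: the job done as asked, in the order asked, and still so for the second after the job is handed in, while the arm keeps its last pose, push and grip.
It also fails if it takes over 51 s, if anything falls off the work surface, if the arm or the gripper's body presses on something with over 40 N, if the wrist force passes 120 N, or if a joint passes its speed limit or range.

### The arm

A 6-joint arm with a two-finger parallel gripper is mounted at the origin on the work surface. World frame = base frame: x ahead of the robot, y to its left, z up, the work surface at z = 0. Lengths are in m, angles in degrees, forces in N, time in s.
With the tool pointing down it reaches from about 0.25 to 0.725 m from the base axis. Payload 9.7 kg.
Tool frame: the origin (TCP) lies at the very end of the fingers, on their centre line; the grasp point (between the pads) lies 19 mm behind it (bot.grip_depth is the distance from the TCP to the grasp point, in m); z points along the fingers, y is the direction in which the jaws open and shut (so a half turn about z gives the same grasp; the last joint's range is limited). The gripper opens to 85 mm and grips with 20 to 120 N. Pads are 22 mm wide; open, the fingers measure 114 mm over their backs; the gripper's body (76 mm by 85 mm) begins 54 mm behind the grasp point. The pads swing forward as they close: fully open they stand 13 mm farther back than shut.
Start: joints at [-72.193, 4.979, 10.078, 95.1, 0, 90], TCP at [0.168, -0.524, 0.231] pointing down, gripper open.
Joint ranges: [-179.16, 179.16], [-48.56, 103.87], [-65.8, 70.77], [-126.05, 130.52], [-82.76, 87.17], [-180, 180]. Speed limits (degrees/s): [127.2, 127.2, 147.25, 180, 180, 180].

### API

Orientations are given as [roll, pitch, yaw] about the fixed x, y, z axes, in that order (R = Rz(yaw) Ry(pitch) Rx(roll)).
In Python, from workcell import telemetry, optics, order, bot gives the robot as it stands. The module is installed in compiled form; this text tells all that it offers.
- The arm moves only by the shell command python3 -m inch 'ROWS' [FORCE]. ROWS is JSON, a list of rows, each a list of 7 numbers: the shift along the tool's x, y, z in m, then the turn, a rotation vector about the tool's x, y, z in rad, then the closure, from 0 (fully open) to 1 (shut). In form: [[tx, ty, tz, rx, ry, rz, grip], ...]. A call has 1 to 12 rows; each row is the pose to reach, as a shift and turn from the pose commanded when the call began, along the tool's axes at that moment; what a row does not reach only later rows make up. A row lasts 1/12 s, in which the tool goes at most 41.7 mm and 7.16 degrees, less where a joint would pass 70% of its speed; a pose out of reach is approached as far as the arm can. A call with a gripper value outside its range is refused whole. The fingers move at their own pace and stop on an object; FORCE is the grip in N (left out, the last holds). Time passes only in rows, so rows that repeat a pose let the fingers close. It gives the time, the measured TCP pose, the force and the opening at its end, in the units of the state.
- telemetry.get_obs(): the state, without advancing time (a new reading comes with each control period).
- optics.camera(name): name is "side" or "top"; returns (picture, depth): 480x640x3 uint8, red, green, blue; 480x640 float32, m along the optical axis (not along the pixel's ray), 0 where there is no reading.
- optics.camera_info(name): a dict with "camera_matrix" (3x3 intrinsics, pixels), "xyz" and "attitude" of the camera in the world. Camera axes: x right, y down, z forward; pixel columns grow to the right and rows downward; lengths in m; the calibration is good to about 2 mm. A picture is of the moment at which its call begins. camera_info takes no time and is no camera call.
- order.job_done(): hands the job in, once; it reports no verdict.
The state is a dict: "time": time; "q": joint angles; "qd": joint speeds; "joint_efforts": joint torques, N m; "ee_pos": TCP position; "tcp_rot": TCP orientation; "wrist_force": force on the tool from outside, world axes, zero at the start; "torque": the same for the moment, N m; "opening": finger opening in m.
Only numpy, scipy, OpenCV 4.12 (cv2) and the standard library are available. Lean on these libraries where they do the work, as an engineer would, in place of code of your own. Each camera call takes 0.05 s, during which the arm holds its last target. There are 200 camera calls.

## Working session

There is one attempt and no reset: what is moved stays moved. The work goes in short steps, Python scripts to look and compute and a shell command to move; the robot and the scene stay as the last step left them, time stands still between calls to the robot, and variables do not carry over. Pictures are saved under pics/ and viewed, about 8 in all and at most 12, crops included, and the job is handed in when it is done.

```bash
mkdir -p pics; cat > h.py <<'E'
import numpy as np, cv2
from scipy.spatial.transform import Rotation as R
from workcell import telemetry, optics, order, bot
def cam(n):
    p,d=optics.camera(n); i=optics.camera_info(n); return p,d,i
def save(p,f): cv2.imwrite('pics/'+f,cv2.cvtColor(p,cv2.COLOR_RGB2BGR))
E
python3 - <<'E'
from h import *
for n in('top','side'):
    p,d,i=cam(n); save(p,n+'0.png'); print(n,i); np.savez(n+'0.npz',p=p,d=d)
print(telemetry.get_obs())
E
```

```text
top {'camera_matrix': array([[526.70602724,   0.        , 316.42045022],
       [  0.        , 526.70602724, 243.11389185],
       [  0.        ,   0.        ,   1.        ]]), 'xyz': array([ 0.45778419, -0.01756308,  1.39846236]), 'attitude': array([-1.75834027e+02,  1.43296733e-01, -8.89178638e+01])}
side {'camera_matrix': array([[509.46486521,   0.        , 322.30833271],
       [  0.        , 509.46486521, 239.50656638],
       [  0.        ,   0.        ,   1.        ]]), 'xyz': array([0.44952402, 0.7892997 , 1.0331144 ]), 'attitude': array([-1.39463887e+02,  4.54122818e-02, -1.73468778e+02])}
{'time': 0.1, 'q': array([-7.21936204e+01,  5.00774148e+00,  1.00380810e+01,  9.50989386e+01,
        1.27161633e-03,  9.00002959e+01]), 'qd': array([-0.0041404 , -0.15361926,  0.07864662,  0.05848281, -0.06290884,
       -0.01723071]), 'joint_efforts': array([ 2.95582031e-04, -5.21559227e+01,  4.65653265e+01,  1.59843208e-02,
        3.22321489e-05, -1.08333353e-05]), 'ee_pos': array([ 0.16813348, -0.52345353,  0.23064777]), 'tcp_rot': array([-1.79931401e+02, -1.27126120e-03,  1.78060822e+01]), 'wrist_force': array([-0.40623331, -0.17831595, -0.49060821]), 'torque': array([-0.01279149,  0.01118423,  0.03420553]), 'opening': 0.08551600983265274}
```

View pics/top0.png

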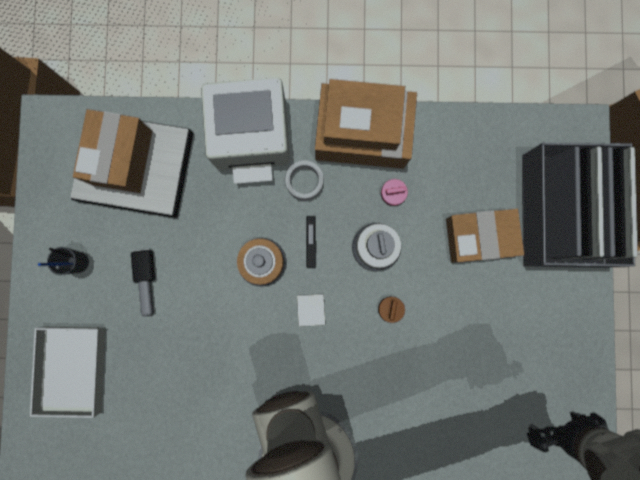

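View pics/side0.png

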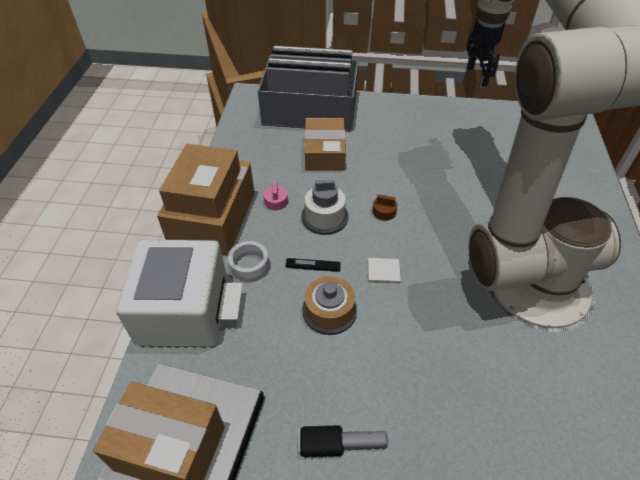

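The grey winged cap sits on the white roll at top (380,244) and side (325,190). Things it could be confused with are the pink winged look-alike at top (395,192), the brown one at (392,309) and the grey round knob on the brown roll at (260,262). Grey, winged and on the white roll matches the description, so I choose (380,244). Next I measure it and check a crop.

```bash
cat >> h.py <<'E'
def cloud(d,i):
    K=i['camera_matrix']; v,u=np.mgrid[:480,:640]
    P=np.stack([(u-K[0,2])/K[0,0]*d,(v-K[1,2])/K[1,1]*d,d],-1)
    return P@R.from_euler('xyz',i['attitude'],degrees=True).as_matrix().T+i['xyz']
E
python3 - <<'E'
from h import *
for n,(u,v) in (('top',(380,244)),('side',(325,195))):
    z=np.load(n+'0.npz'); P=cloud(z['d'],optics.camera_info(n)); p=z['p']
    w=np.zeros((480,640),bool); w[v-45:v+45,u-45:u+45]=1; w&=z['d']>0
    # colours + heights
    for lo,hi,l in((.126,.145,'wing'),(.100,.118,'skirt'),(.064,.078,'roll'),(-.01,.008,'table'),(.008,.018,'foot')):
        m=w&(P[...,2]>lo)&(P[...,2]<hi)
        if l!='table':
            m&=np.hypot(P[...,0]-P[v,u,0],P[...,1]-P[v,u,1])<.08
        q=P[m]
        if len(q)<5: continue
        (cx,cy),s,a=cv2.minAreaRect(q[:,:2].astype(np.float32)); (ex,ey),r=cv2.minEnclosingCircle(q[:,:2].astype(np.float32))
        print(n,l,len(q),q.mean(0).round(4),'rect',np.round([cx,cy,*s,a],4),'circ',np.round([ex,ey,r],4),'zmed',np.median(q[:,2]).round(4),p[m].mean(0).round())
        if l=='wing':
            e,V=np.linalg.eigh(np.cov(q[:,:2].T)); print('axis',np.degrees(np.arctan2(V[1,1],V[0,1])),np.sqrt(e*12))
    c=cv2.resize(p[v-45:v+45,u-50:u+50],None,fx=4,fy=4,interpolation=cv2.INTER_CUBIC)
    if n=='top': C=c
save(np.hstack([C,c]),'crop.png')
E
```

```text
top wing 110 [ 0.551  -0.1698  0.1347] rect [ 0.5512 -0.1704  0.0493  0.0124 10.6561] circ [ 0.5508 -0.1683  0.0247] zmed 0.1349 [104. 109. 113.]
axis -169.44883446112556 [0.01259054 0.0490992 ]
top skirt 485 [ 0.551  -0.1694  0.108 ] rect [ 0.5519 -0.1701  0.0666  0.0663 65.8455] circ [ 0.5515 -0.1702  0.0339] zmed 0.1077 [120. 125. 129.]
top roll 837 [ 0.5492 -0.1678  0.072 ] rect [ 0.5512 -0.17    0.1076  0.1088 19.2336] circ [ 0.5513 -0.1706  0.0553] zmed 0.072 [166. 172. 173.]
top table 6105 [ 0.5626 -0.1817  0.    ] rect [ 0.5627 -0.1809  0.2384  0.2392  0.987 ] circ [ 0.5624 -0.1807  0.1686] zmed -0.0 [120. 130. 129.]
top foot 287 [ 0.5371 -0.1462  0.0118] rect [ 0.5482 -0.1553  0.137   0.1297 27.7111] circ [ 0.5503 -0.161   0.0731] zmed 0.0115 [75. 80. 81.]
side wing 103 [ 0.553  -0.1678  0.1332] rect [ 0.553  -0.1696  0.0474  0.0156 12.6697] circ [ 0.553  -0.1694  0.0241] zmed 0.1343 [88. 89. 93.]
axis -169.69042685498079 [0.01347525 0.0483295 ]
side skirt 293 [ 0.5518 -0.1566  0.1082] rect [ 0.5537 -0.16    0.0659  0.0537  3.0457] circ [ 0.5531 -0.1669  0.0342] zmed 0.1081 [90. 91. 95.]
side roll 540 [ 0.5511 -0.1491  0.0715] rect [ 0.5521 -0.1608  0.1069  0.0946  6.0114] circ [ 0.5533 -0.169   0.0563] zmed 0.0717 [163. 163. 160.]
side table 5263 [ 0.5617 -0.2625  0.    ] rect [ 0.5659 -0.2737  0.2791  0.378   6.3498] circ [ 0.5678 -0.2793  0.2272] zmed 0.0 [130. 135. 134.]
side foot 305 [ 0.549  -0.1343  0.0118] rect [ 0.5501 -0.1515  0.1268  0.0954  8.2389] circ [ 0.5526 -0.1668  0.0658] zmed 0.0114 [65. 66. 68.]
```

View pics/crop.png

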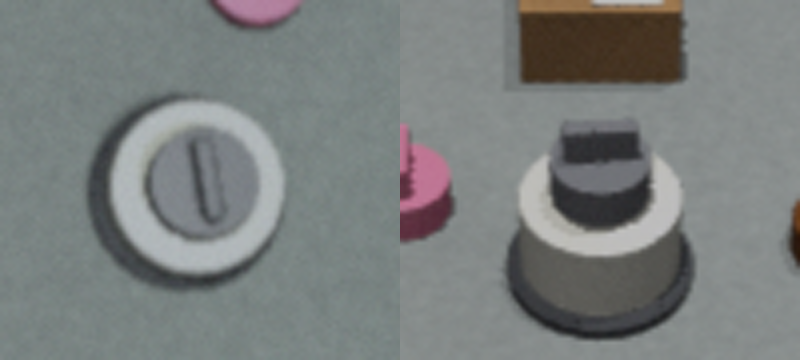

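The crop shows a grey cap with one upright wing on the white roll, at (205,180) in the top half and (600,150) in the side half. Measured centre is (0.552, -0.170), wing top z is 0.135 and wing axis is 10.5°. The measured sizes (49x12 mm wing, 67 mm skirt, 110 mm roll) match the text, so I approach.

```bash
python3 -m inch '[[0.474,-0.219,0,0,0,0,0.4],[0.474,-0.219,0,0,0,0,0.5],[0.474,-0.219,0,0,0,0,0.5],[0.474,-0.219,0,0,0,0,0.5],[0.474,-0.219,0,0,0,0,0.5],[0.474,-0.219,0,0,0,0,0.5],[0.474,-0.219,0,0,0,0,0.5],[0.474,-0.219,0,0,0,0,0.5],[0.474,-0.219,0,0,0,0,0.5],[0.474,-0.219,0,0,0,0,0.5],[0.474,-0.219,0,0,0,0,0.5],[0.474,-0.219,0,0,0,0,0.5]]' 40
python3 -c "
from h import *
o=telemetry.get_obs(); print(o['time'],o['q'].round(2),o['ee_pos'].round(4),o['tcp_rot'].round(2),o['opening'])"
```

```text
time: 1.1
ee_pos: [0.5373, -0.1833, 0.231]
tcp_rot: [-180.0, 0.0, 17.8]
wrist_force: [0.7, -0.5, 0.4]
opening: 0.0429
1.1 [-18.84   7.47  12.76  95.31  -0.   143.35] [ 0.5373 -0.1833  0.231 ] [-1.7999e+02  1.0000e-02  1.7820e+01] 0.04286467049837556
```

```bash
python3 -m inch '[[0.016,-0.007,0,0,0,-0.12,0.6],[0.016,-0.007,0,0,0,-0.24,0.6],[0.016,-0.007,0,0,0,-0.36,0.6],[0.016,-0.007,0,0,0,-0.48,0.6],[0.016,-0.007,0,0,0,-0.6,0.6],[0.016,-0.007,0,0,0,-0.72,0.6],[0.016,-0.007,0,0,0,-0.84,0.6],[0.016,-0.007,0,0,0,-0.96,0.6],[0.016,-0.007,0,0,0,-1.08,0.6],[0.016,-0.007,0,0,0,-1.2,0.6],[0.016,-0.007,0,0,0,-1.32,0.6],[0.016,-0.007,0,0,0,-1.44,0.6]]' && python3 -m inch '[[0,0,0,0,0,-0.12,0.6],[0,0,0,0,0,-0.24,0.6],[0,0,0,0,0,-0.36,0.6],[0,0,0,0,0,-0.48,0.6],[0,0,0,0,0,-0.6,0.6],[0,0,0,0,0,-0.72,0.6],[0,0,0,0,0,-0.84,0.6],[0,0,0,0,0,-0.96,0.6],[0,0,0,0,0,-1.08,0.6],[0,0,0,0,0,-1.2,0.6],[0,0,0,0,0,-1.32,0.6],[0,0,0,0,0,-1.44,0.6]]'
cat > st.py <<'E'
from h import *
o=telemetry.get_obs(); print(o['time'],'q',o['q'].round(2),o['ee_pos'].round(4),o['tcp_rot'].round(2),'open',round(o['opening'],4),'F',o['wrist_force'].round(2),'T',o['torque'].round(3))
Rm=R.from_euler('xyz',o['tcp_rot'],degrees=True)
print('to axis (tool):',Rm.inv().apply(np.array([.552,-.1698,.112])-o['ee_pos']).round(4),'turn rad for yaw 190.5:',np.radians(-(190.5-o['tcp_rot'][2]+180)%360-180 ).round(3))
E
python3 st.py
```

```text
time: 2.1
ee_pos: [0.5492, -0.1736, 0.2308]
tcp_rot: [-180.0, -0.0, 100.7]
wrist_force: [-0.3, 1.6, 0.5]
opening: 0.0344
time: 3.1
ee_pos: [0.5492, -0.1736, 0.2308]
tcp_rot: [180.0, -0.0, -176.8]
wrist_force: [-0.3, 0.9, 0.4]
opening: 0.0342
3.1 q [-17.54   8.66  14.06  95.45   0.   -20.7 ] [ 0.5492 -0.1736  0.2308] [ 1.7998e+02 -5.0000e-02 -1.7684e+02] open 0.0342 F [-0.3   0.94  0.39] T [-0.056 -0.004 -0.018]
to axis (tool): [-0.0031  0.0036  0.1188] turn rad for yaw 190.5: -0.128
```

```bash
python3 -m inch '[[-0.003,0.0035,0.02,0,0,-0.065,0.6],[-0.003,0.0035,0.05,0,0,-0.13,0.6],[-0.003,0.0035,0.08,0,0,-0.13,0.6],[-0.003,0.0035,0.1,0,0,-0.13,0.6],[-0.003,0.0035,0.11,0,0,-0.13,0.6],[-0.003,0.0035,0.117,0,0,-0.13,0.6],[-0.003,0.0035,0.117,0,0,-0.13,0.6],[-0.003,0.0035,0.117,0,0,-0.13,0.6]]'; python3 st.py
python3 - <<'E'
from h import *
a=[]
for n,(u,v) in (('top',(380,244)),('side',(325,195))):
    p,d,i=cam(n); a.append(cv2.resize(p[v-75:v+75,u-65:u+65],None,fx=3,fy=3,interpolation=cv2.INTER_CUBIC))
save(np.hstack(a),'grasp1.png')
E
```

```text
time: 3.77
ee_pos: [0.5525, -0.1701, 0.1153]
tcp_rot: [-180.0, 0.1, -169.7]
wrist_force: [-0.2, 0.2, 0.7]
opening: 0.0342
3.7667 q [-17.11   8.01   0.57  82.5    0.   -27.38] [ 0.5525 -0.1701  0.1153] [-1.7997e+02  5.0000e-02 -1.6974e+02] open 0.0342 F [-0.23  0.19  0.66] T [ 0.01   0.018 -0.051]
to axis (tool): [0.0005 0.0004 0.0033] turn rad for yaw 190.5: -0.004
```

View pics/grasp1.png

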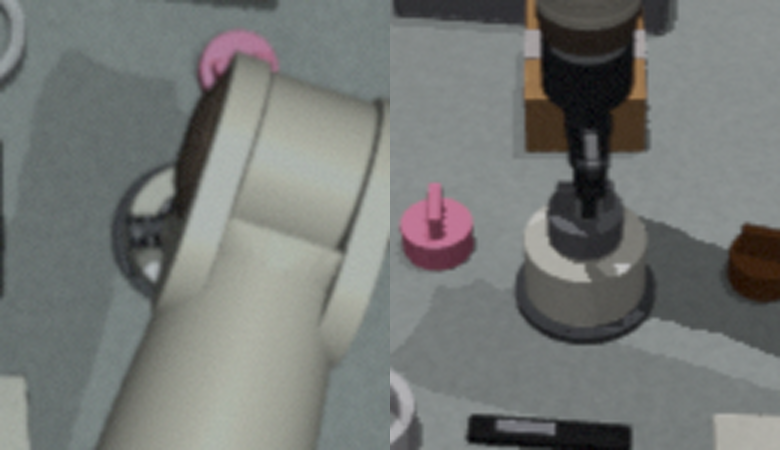

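The side half shows the fingers straddling the wing, centred at (590,180), and there is no contact force. I lower 2 mm more and close.

```bash
python3 -m inch '[[0,0,0.002,0,0,0,0.6],[0,0,0.002,0,0,0,1],[0,0,0.002,0,0,0,1],[0,0,0.002,0,0,0,1],[0,0,0.002,0,0,0,1],[0,0,0.002,0,0,0,1],[0,0,0.002,0,0,0,1],[0,0,0.002,0,0,0,1]]' 70; python3 st.py
```

```text
time: 4.53
ee_pos: [0.5524, -0.1701, 0.1128]
tcp_rot: [-180.0, 0.0, -169.7]
wrist_force: [-0.1, 0.3, 6.0]
opening: 0.0105
4.5333 q [-17.11   8.02   0.31  82.23   0.   -27.38] [ 0.5524 -0.1701  0.1128] [-1.7998e+02  5.0000e-02 -1.6973e+02] open 0.0105 F [-0.07  0.26  5.99] T [ 0.043 -0.008  0.027]
to axis (tool): [0.0003 0.0003 0.0008] turn rad for yaw 190.5: -0.004
```

```bash
python3 -m inch '[[0,0,0,0,0,-0.03,1],[0,0,0,0,0,-0.06,1],[0,0,0,0,0,-0.09,1],[0,0,0,0,0,-0.12,1],[0,0,0,0,0,-0.12,1],[0,0,0,0,0,-0.12,1]]' ; python3 st.py
```

```text
time: 5.03
ee_pos: [0.5526, -0.1702, 0.1128]
tcp_rot: [-180.0, 0.1, -162.9]
wrist_force: [0.8, -0.8, 4.7]
opening: 0.0104
5.0333 q [-17.11   8.03   0.31  82.21  -0.   -34.22] [ 0.5526 -0.1702  0.1128] [-1.7995e+02  6.0000e-02 -1.6289e+02] open 0.0104 F [ 0.83 -0.83  4.69] T [-0.044 -0.315  0.01 ]
to axis (tool): [0.0005 0.0005 0.0008] turn rad for yaw 190.5: 0.115
```

No torque yet after 6.8°, so I keep going the same way in small steps.

```bash
python3 -m inch '[[0,0,0,0,0,-0.03,1],[0,0,0,0,0,-0.06,1],[0,0,0,0,0,-0.08,1],[0,0,0,0,0,-0.08,1]]' ; python3 st.py; python3 -m inch '[[0,0,0,0,0,-0.03,1],[0,0,0,0,0,-0.06,1],[0,0,0,0,0,-0.06,1],[0,0,0,0,0,-0.06,1]]' ; python3 st.py
```

```text
time: 5.37
ee_pos: [0.5531, -0.1711, 0.1129]
tcp_rot: [-179.8, 0.1, -158.3]
wrist_force: [2.9, -4.7, 4.5]
opening: 0.0109
5.3667 q [-17.14   8.03   0.33  82.12  -0.09 -38.85] [ 0.5531 -0.1711  0.1129] [-1.7982e+02  8.0000e-02 -1.5829e+02] open 0.0109 F [ 2.91 -4.74  4.49] T [-1.206 -0.882 -0.168]
to axis (tool): [0.0006 0.0016 0.0009] turn rad for yaw 190.5: 0.196
time: 5.7
ee_pos: [0.5535, -0.1718, 0.113]
tcp_rot: [-179.7, 0.1, -154.9]
wrist_force: [6.6, -8.2, 2.1]
opening: 0.0105
5.7 q [-17.17   8.05   0.35  82.06  -0.15 -42.22] [ 0.5535 -0.1718  0.113 ] [-1.7973e+02  8.0000e-02 -1.5494e+02] open 0.0105 F [ 6.56 -8.19  2.11] T [-2.05  -1.384 -0.269]
to axis (tool): [0.0005 0.0025 0.001 ] turn rad for yaw 190.5: 0.254
```

```bash
python3 - <<'E'
from h import *
p,d,i=cam('side'); P=cloud(d,i); u,v=325,190
save(cv2.resize(p[v-40:v+50,u-50:u+50],None,fx=6,fy=6,interpolation=cv2.INTER_CUBIC),'turn1.png')
m=(d>0)&(P[...,2]>.130)&(P[...,2]<.138)&(np.hypot(P[...,0]-.552,P[...,1]+.17)<.03)
for a in np.c_[P[m],p[m]].round(4)[::2]: print(*a)
E
```

```text
0.5665 -0.174 0.1345 56.0 58.0 59.0
0.5634 -0.1692 0.1358 45.0 48.0 47.0
0.5731 -0.1644 0.1357 55.0 56.0 59.0
0.5679 -0.1641 0.1365 48.0 47.0 50.0
0.5632 -0.1678 0.1336 51.0 51.0 54.0
0.5781 -0.1626 0.1334 77.0 79.0 80.0
0.5726 -0.1602 0.1361 50.0 48.0 52.0
0.568 -0.1646 0.1326 52.0 52.0 54.0
0.5627 -0.1631 0.1345 52.0 53.0 56.0
0.5777 -0.1596 0.1327 48.0 49.0 52.0
0.5723 -0.1572 0.1355 52.0 54.0 56.0
0.5673 -0.1589 0.1344 50.0 50.0 54.0
0.5624 -0.1605 0.1335 49.0 50.0 52.0
0.5569 -0.1575 0.1369 58.0 60.0 61.0
0.5391 -0.1593 0.1371 38.0 40.0 42.0
0.5722 -0.1566 0.1326 46.0 46.0 50.0
0.5647 -0.1588 0.1313 47.0 48.0 50.0
0.5572 -0.1609 0.1301 55.0 57.0 58.0
0.5488 -0.1545 0.137 18.0 20.0 19.0
0.5415 -0.1577 0.1348 27.0 27.0 28.0
0.5721 -0.1551 0.1305 44.0 47.0 49.0
0.5543 -0.1576 0.1301 35.0 37.0 38.0
0.5464 -0.1556 0.1328 13.0 16.0 18.0
0.5413 -0.1568 0.1322 23.0 24.0 26.0
0.5486 -0.1527 0.1318 15.0 15.0 19.0
```

View pics/turn1.png

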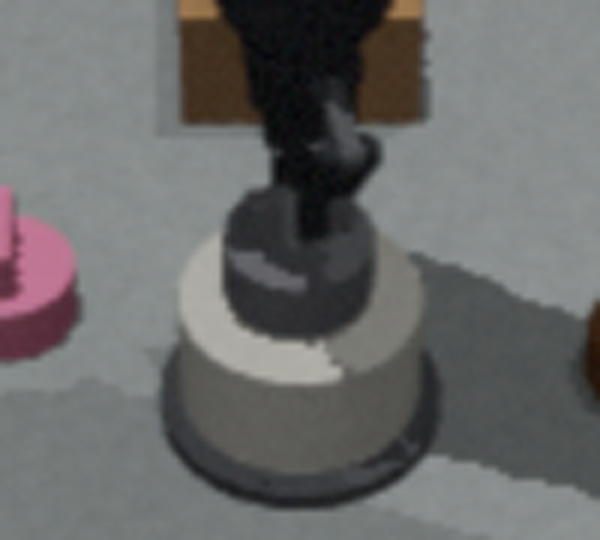

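```bash
python3 - <<'E'
from h import *
def fit(P,d,l):
    rel=P-np.array([.552,-.170,0])
    # wing's +x end beyond pads: top surface and near face
    m=(d>0)&(rel[...,0]>.010)&(rel[...,0]<.034)&(np.abs(rel[...,1])<.024)
    f=m&(P[...,2]>.114)&(P[...,2]<.1385)
    q=rel[f]
    for lo,hi in((.113,.121),(.121,.128),(.128,.134),(.134,.1385)):
        s=q[(q[:,2]>=lo)&(q[:,2]<hi)]
        if len(s)>3:
            k=np.polyfit(s[:,0],s[:,1],1); print(l,lo,len(s),'slope deg',np.degrees(np.arctan(k[0])).round(1),'y at x=18mm',(1e3*np.polyval(k,.018)).round(1),'xmax',(1e3*s[:,0].max()).round(1))
z=np.load('side0.npz'); i=optics.camera_info('side'); fit(cloud(z['d'],i),z['d'],'init')
p,d,i=cam('side'); P=cloud(d,i); fit(P,d,'now')
np.savez('side1.npz',p=p,d=d)
u,v=325,180; c=lambda p:cv2.resize(np.clip(255*(p[v-25:v+35,u-30:u+30]/255.)**.5,0,255).astype(np.uint8),None,fx=6,fy=6,interpolation=cv2.INTER_CUBIC)
save(np.hstack([c(z['p']),c(p)]),'turn2.png')
E
```

```text
init 0.113 14 slope deg 9.5 y at x=18mm 7.4 xmax 23.8
init 0.121 10 slope deg -0.4 y at x=18mm 7.3 xmax 23.6
init 0.128 13 slope deg 14.5 y at x=18mm 5.9 xmax 23.6
init 0.134 16 slope deg 18.6 y at x=18mm 4.1 xmax 24.0
now 0.113 15 slope deg -3.7 y at x=18mm 10.2 xmax 26.6
now 0.121 13 slope deg -6.7 y at x=18mm 10.4 xmax 26.5
now 0.128 16 slope deg 9.3 y at x=18mm 8.9 xmax 26.3
now 0.134 19 slope deg 50.7 y at x=18mm 6.2 xmax 23.6
```

View pics/turn2.png

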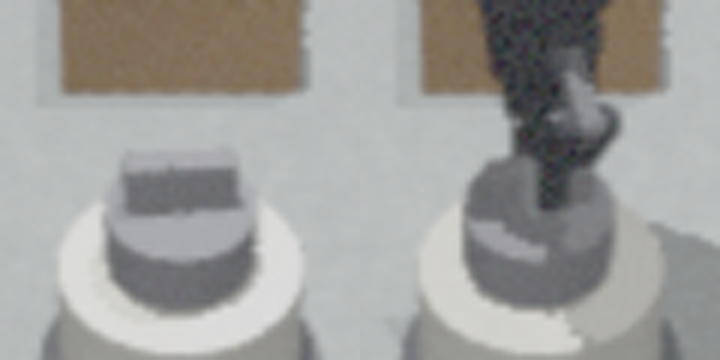

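The wing face shifted about 3 mm at r=18 mm, so the cap turned about 9° while the tool turned 15°. Side force has risen steadily since about 7°, so this is the tight stop. I reverse and go past the start the other way.

```bash
python3 -m inch '[[0,0,0,0,0,0.05,1],[0,0,0,0,0,0.1,1],[0,0,0,0,0,0.15,1],[0,0,0,0,0,0.2,1],[0,0,0,0,0,0.26,1],[0,0,0,0,0,0.26,1],[0,0,0,0,0,0.26,1]]'; python3 st.py;  python3 -m inch '[[0,0,0,0,0,0.05,1],[0,0,0,0,0,0.1,1],[0,0,0,0,0,0.15,1],[0,0,0,0,0,0.15,1],[0,0,0,0,0,0.15,1]]'; python3 st.py
```

```text
time: 6.38
ee_pos: [0.5522, -0.1702, 0.1128]
tcp_rot: [-180.0, 0.0, -169.8]
wrist_force: [-0.7, -1.4, 6.7]
opening: 0.011
6.3833 q [-1.712e+01  8.020e+00  3.000e-01  8.225e+01 -2.000e-02 -2.731e+01] [ 0.5522 -0.1702  0.1128] [-1.7996e+02  2.0000e-02 -1.6981e+02] open 0.011 F [-0.67 -1.4   6.7 ] T [-0.165  0.138 -0.   ]
to axis (tool): [0.0001 0.0005 0.0008] turn rad for yaw 190.5: -0.005
time: 6.8
ee_pos: [0.5521, -0.1701, 0.1128]
tcp_rot: [-180.0, 0.0, -178.4]
wrist_force: [-0.8, -0.1, 7.1]
opening: 0.0108
6.8 q [-1.711e+01  8.020e+00  3.000e-01  8.226e+01 -1.000e-02 -1.872e+01] [ 0.5521 -0.1701  0.1128] [-1.7999e+02  2.0000e-02 -1.7840e+02] open 0.0108 F [-0.77 -0.09  7.08] T [ 0.006  0.334 -0.006]
to axis (tool): [0.0001 0.0003 0.0008] turn rad for yaw 190.5: -0.155
```

```bash
python3 -m inch '[[0,0,0,0,0,0.05,1],[0,0,0,0,0,0.1,1],[0,0,0,0,0,0.15,1],[0,0,0,0,0,0.15,1],[0,0,0,0,0,0.15,1]]'; python3 st.py;  python3 -m inch '[[0,0,0,0,0,0.05,1],[0,0,0,0,0,0.1,1],[0,0,0,0,0,0.15,1],[0,0,0,0,0,0.2,1],[0,0,0,0,0,0.2,1],[0,0,0,0,0,0.2,1]]'; python3 st.py
```

```text
time: 7.22
ee_pos: [0.5521, -0.17, 0.1128]
tcp_rot: [-180.0, 0.0, 173.0]
wrist_force: [-1.1, 0.2, 7.2]
opening: 0.0104
7.2167 q [-17.11   8.02   0.3   82.26   0.   -10.13] [ 0.5521 -0.17    0.1128] [-1.8000e+02  2.0000e-02  1.7302e+02] open 0.0104 F [-1.12  0.19  7.17] T [0.095 0.229 0.008]
to axis (tool): [0.0001 0.0002 0.0008] turn rad for yaw 190.5: -0.305
time: 7.72
ee_pos: [0.5522, -0.1699, 0.1128]
tcp_rot: [180.0, 0.0, 161.6]
wrist_force: [-0.8, 0.1, 5.5]
opening: 0.0103
7.7167 q [-1.711e+01  8.020e+00  3.000e-01  8.226e+01  1.000e-02  1.330e+00] [ 0.5522 -0.1699  0.1128] [1.7999e+02 2.0000e-02 1.6156e+02] open 0.0103 F [-0.83  0.12  5.54] T [ 0.187  0.204 -0.015]
to axis (tool): [0.0002 0.0001 0.0008] turn rad for yaw 190.5: -0.505
```

Free past 28° with no resistance, so it is a left-hand thread. I continue to about 60°.

```bash
python3 -m inch '[[0,0,0,0,0,0.06,1],[0,0,0,0,0,0.12,1],[0,0,0,0,0,0.18,1],[0,0,0,0,0,0.24,1],[0,0,0,0,0,0.3,1],[0,0,0,0,0,0.36,1],[0,0,0,0,0,0.4,1],[0,0,0,0,0,0.4,1]]'; python3 st.py;  python3 -m inch '[[0,0,0,0,0,0.04,1],[0,0,0,0,0,0.08,1],[0,0,0,0,0,0.12,1],[0,0,0,0,0,0.15,1],[0,0,0,0,0,0.15,1],[0,0,0,0,0,0.15,1]]'; python3 st.py
```

```text
time: 8.38
ee_pos: [0.5522, -0.1699, 0.1128]
tcp_rot: [180.0, 0.0, 138.5]
wrist_force: [-0.7, 0.6, 6.7]
opening: 0.0109
8.3833 q [-1.711e+01  8.010e+00  3.000e-01  8.225e+01  2.000e-02  2.438e+01] [ 0.5522 -0.1699  0.1128] [1.7997e+02 2.0000e-02 1.3851e+02] open 0.0109 F [-0.7   0.56  6.69] T [0.197 0.146 0.004]
to axis (tool): [ 0.0002 -0.0001  0.0008] turn rad for yaw 190.5: -0.907
time: 8.88
ee_pos: [0.5522, -0.1699, 0.1128]
tcp_rot: [180.0, 0.0, 130.1]
wrist_force: [-0.5, 1.3, 6.7]
opening: 0.0108
8.8833 q [-1.711e+01  8.020e+00  3.000e-01  8.225e+01  2.000e-02  3.284e+01] [ 0.5522 -0.1699  0.1128] [1.7997e+02 2.0000e-02 1.3005e+02] open 0.0108 F [-0.46  1.31  6.73] T [ 0.238  0.117 -0.016]
to axis (tool): [ 0.0002 -0.0001  0.0008] turn rad for yaw 190.5: -1.055
```

```bash
python3 -m inch '[[0,0,-0.001,0,0,0,1],[0,0,-0.002,0,0,0,1],[0,0,-0.003,0,0,0,1],[0,0,-0.004,0,0,0,1],[0,0,-0.004,0,0,0,1],[0,0,-0.004,0,0,0,1]]'; python3 st.py
python3 - <<'E'
from h import *
p,d,i=cam('side'); u,v=325,185; save(cv2.resize(np.clip(255*(p[v-40:v+50,u-50:u+50]/255.)**.5,0,255).astype(np.uint8),None,fx=6,fy=6,interpolation=cv2.INTER_CUBIC),'turn3.png')
E
```

```text
time: 9.38
ee_pos: [0.552, -0.17, 0.1162]
tcp_rot: [-180.0, -0.0, 130.1]
wrist_force: [-0.5, 0.7, -0.8]
opening: 0.0107
9.3833 q [-17.11   8.02   0.67  82.68  -0.    32.78] [ 0.552  -0.17    0.1162] [-1.7999e+02 -2.0000e-02  1.3010e+02] open 0.0107 F [-0.52  0.71 -0.82] T [ 0.049 -0.091 -0.015]
to axis (tool): [0.0001 0.0001 0.0042] turn rad for yaw 190.5: -1.054
```

View pics/turn3.png

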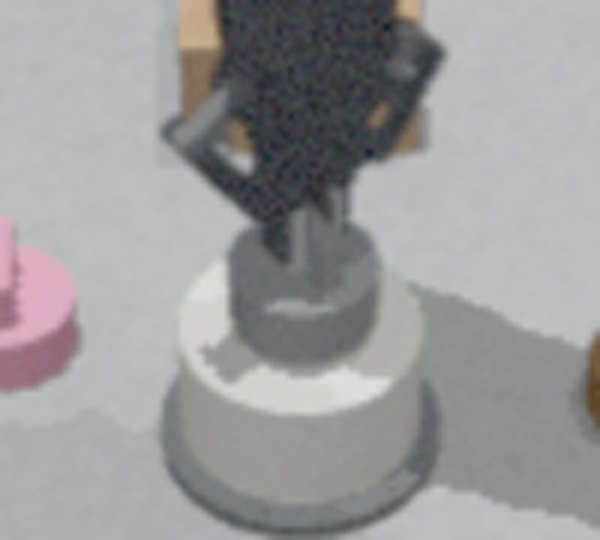

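In the picture the wing has turned with the jaws (310,240). At +3.4 mm the force is only the cap's weight (-0.8 N), and a locked cap would have stopped at 1.5 mm, so it is free. I lift straight up.

```bash
python3 -m inch '[[0,0,-0.003,0,0,0,1],[0,0,-0.007,0,0,0,1],[0,0,-0.012,0,0,0,1],[0,0,-0.018,0,0,0,1],[0,0,-0.024,0,0,0,1],[0,0,-0.03,0,0,0,1],[0,0,-0.03,0,0,0,1]]'; python3 st.py; python3 -m inch '[[0,0,-0.006,0,0,0,1],[0,0,-0.014,0,0,0,1],[0,0,-0.024,0,0,0,1],[0,0,-0.034,0,0,0,1],[0,0,-0.042,0,0,0,1],[0,0,-0.047,0,0,0,1],[0,0,-0.05,0,0,0,1],[0,0,-0.05,0,0,0,1],[0,0,-0.05,0,0,0,1],[0,0,-0.05,0,0,0,1]]'; python3 st.py
python3 - <<'E'
from h import *
p,d,i=cam('side'); save(cv2.resize(np.clip(255*(p[110:260,225:425]/255.)**.6,0,255).astype(np.uint8),None,fx=4,fy=4,interpolation=cv2.INTER_CUBIC),'lift.png')
P=cloud(d,i); r=np.hypot(P[...,0]-.552,P[...,1]+.17)
g=p.astype(int).mean(-1)
for l,m in(('cap?',(r<.045)&(P[...,2]>.12)&(P[...,2]<.19)),('roll top',(r<.056)&(P[...,2]>.068)&(P[...,2]<.076))):
    q=P[m]; print(l,len(q),q.min(0).round(4),q.max(0).round(4))
for lo in np.arange(.12,.2,.006):
    q=P[(r<.06)&(P[...,2]>lo)&(P[...,2]<lo+.006)]
    if len(q): print(lo.round(3),len(q),'x',q[:,0].min().round(3),q[:,0].max().round(3),'ymax',q[:,1].max().round(3))
E
```

```text
time: 10.02
ee_pos: [0.5527, -0.1702, 0.1482]
tcp_rot: [179.9, 0.1, 130.1]
wrist_force: [0.0, 0.2, -0.2]
opening: 0.0108
10.0167 q [-1.711e+01  7.840e+00  4.000e+00  8.603e+01 -1.000e-02  3.278e+01] [ 0.5527 -0.1702  0.1482] [1.7994e+02 1.1000e-01 1.3011e+02] open 0.0108 F [ 0.03  0.17 -0.2 ] T [ 0.087  0.002 -0.018]
to axis (tool): [ 0.0008 -0.0003  0.0361] turn rad for yaw 190.5: -1.054
time: 10.85
ee_pos: [0.552, -0.1699, 0.1957]
tcp_rot: [-180.0, -0.0, 130.1]
wrist_force: [-0.3, -1.1, -1.0]
opening: 0.0108
10.85 q [-17.11   8.24   9.69  91.5    0.    32.78] [ 0.552  -0.1699  0.1957] [-1.7998e+02 -4.0000e-02  1.3011e+02] open 0.0108 F [-0.29 -1.08 -0.95] T [0.001 0.089 0.005]
to axis (tool): [0.     0.0001 0.0837] turn rad for yaw 190.5: -1.054
cap? 310 [ 0.5196 -0.1961  0.1594] [ 0.5864 -0.1348  0.19  ]
roll top 700 [ 0.4987 -0.225   0.068 ] [ 0.6072 -0.1147  0.076 ]
0.156 13 x 0.524 0.586 ymax -0.138
0.162 47 x 0.52 0.586 ymax -0.135
0.168 46 x 0.52 0.585 ymax -0.135
0.174 52 x 0.52 0.586 ymax -0.136
0.18 43 x 0.52 0.582 ymax -0.136
0.186 203 x 0.52 0.586 ymax -0.137
0.192 65 x 0.525 0.586 ymax -0.137
0.198 19 x 0.534 0.559 ymax -0.145
```

View pics/lift.png

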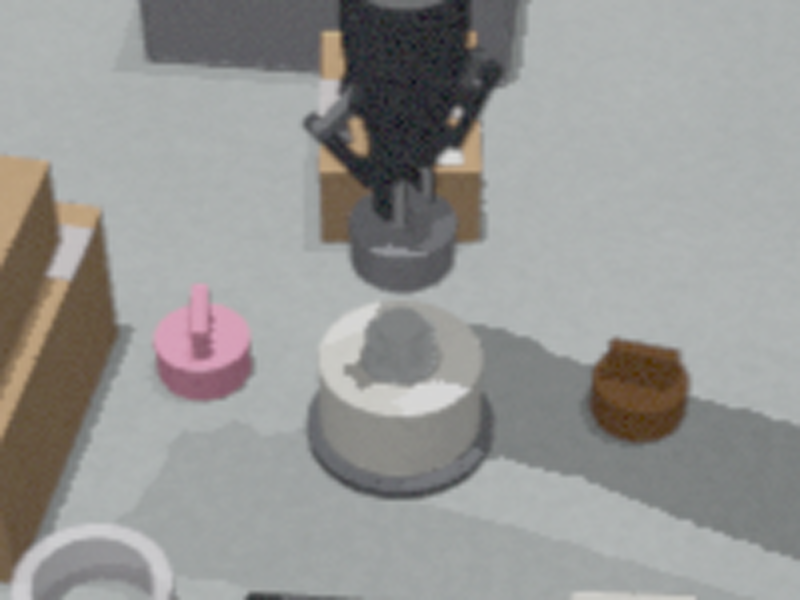

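The cap hangs upright in the jaws at (403,240), clear above the roll at (400,370). Its underside is near z=0.159, about 83 mm up, and it is centred near (0.553, -0.169). The roll has not moved, so I hand in.

```bash
python3 -c "
from workcell import order; print(order.job_done())"; python3 st.py
```

```text
the job is handed in; nothing more can be done
None
the job is handed in; nothing more can be done
```

The cap is off and still in the gripper, upright above the spindle, and I handed the job in at about 11 s on the robot's clock.

- **Thread direction:** I gripped the grey cap by its wing at 70 N and turned it anticlockwise first. The side force began to rise at about 7° and reached about 10 N at 15° of tool turn, while the camera showed the wing had turned only about 9°. I took that as the tight stop. Clockwise it turned freely through 60°, so the thread is left-hand.
- **Lift:** At +3.4 mm the wrist carried only the cap's weight, so it was free. I then lifted it straight up.
- **Last checks:** The underside is about 83 mm above where it sat, within 2 mm of the spindle axis. The roll is centred as before, and the wrist force was about 1.5 N. In the last side picture the pink and brown look-alikes are untouched; I did not measure the other bystanders again.
- **Readings that disagreed:** The finger opening read 10.8 mm on a wing listed as 12 mm. At the tight stop the twisting moment was small (0.3 N m) and most of the load was sideways, so I judged the stop by the steady rise in force and the wing lagging behind the tool.

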